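# Re-peg the flap stay of the dust-extraction hood

### The job

The flap of the bench dust hood is held almost shut: the hole at the free end of its wooden stay, next to the knob, sits on the steel pin. Open the flap further: lift the stay off the pin (the knob is there to hold it by), pull it away from the hood, and drop the middle one of its three holes fully down over the pin.

Things in the scene. Friction and masses are not known exactly. Their poses are not given: they have to be found in the camera images.
- stay_knob (a point): Upright round knob of dark wood, 22 mm across, 42 mm tall, on top of the stay near its free end; the point is the knob's centre, 27 mm above the stay's underside. Axes turn with the stay: x along it from knob to flap, y across it, z up through the knob. Gripped with the fingers closing along y, the knob can tilt between them as the stay tips. The stay's hinge is 232 mm from the knob along x.
- middle_hole (a point): Middle one of the stay's three round holes, 24 mm across, right through; the point is its centre on the stay's underside. The stay is a pale wooden strip 38 mm wide, 6 mm thick, 265 mm long. From the knob's axis towards the flap: end hole (on the pin at the start) 52 mm, middle hole 92 mm, third hole 132 mm. Axes as the knob's. A loose strip with holes on the bench is only a spare.
- pin (a point): Round-topped steel pin, 10 mm thick, on a dark wooden block (30 mm along x, 50 mm along y); the point is the pin's foot on the block's top, 40 mm above the bench; the tip is 21 mm higher. x points level from pin to hood, in the stay's vertical plane; z up. With a hole fully down, the stay lies on the block, level within 3 degrees, the knob's centre about 27 mm above this point.
- flap (a joint): Swing of the plywood flap (215 mm tall, about 0.28 kg) on the hood's front, in rad: 0 at the start (almost shut), growing as it opens; about 0.2 with the middle hole on the pin. It hangs from a hinge 210 mm above the stay's hinge and swings almost freely. The stay is hinged to its foot: it can only tip up and be pulled or pushed lengthwise; off the pin, the flap's weight draws it back to the hood.

How it is judged:
At the end, for the whole second after the job is handed in: The stay's middle hole is down over the pin: its centre within 12 mm of the pin's axis seen from above, and its lower rim less than 6 mm above the top of the pin's block (horizontal distance between middle_hole and pin below 0.012 m and z of middle_hole in the frame of pin below 0.006 m); the robot touches nothing.
It also fails if it takes over 32 s, if anything falls off the work surface, if the arm or the gripper's body presses on something with over 40 N, if the wrist force passes 120 N, or if a joint passes its speed limit or range.

### The arm

A 6-joint arm with a two-finger parallel gripper is mounted at the origin on the work surface. World frame = base frame: x ahead of the robot, y to its left, z up, the work surface at z = 0. Lengths are in m, angles in rad, forces in N, time in s.
With the tool pointing down it reaches from about 0.4 to 0.825 m from the base axis. Payload 7 kg.
Tool frame: the origin (TCP) lies on the mounting face of the last link; the fingertips stand arm.tcp_to_tips ahead of it and the grasp point (between the pads) lies 159 mm ahead of it (arm.tcp_to_tips is the distance from the TCP to the fingertips, in m); z points along the fingers, y is the direction in which the jaws open and shut (so a half turn about z gives the same grasp; the last joint's range is limited). The gripper opens to 88 mm and grips with 3 to 60 N. Pads are 19 mm wide; open, the fingers measure 130 mm over their backs; the gripper's body (78 mm by 193 mm) begins 47 mm behind the grasp point.
Start: joints at [-0.951, 0.359, 0.012, 0, -1.224, -0.288], TCP at [0.22, -0.638, 0.405] pointing down, gripper open.
Joint ranges: [-3.07, 3.07], [-1.43, 2.12], [-1.02, 1.25], [-3.03, 1.67], [-3.05, -0], [-3.03, 3.03]. Speed limits (rad/s): [2.39, 2.39, 3.01, 3.14, 3.14, 3.14].

### API

Orientations are given as [roll, pitch, yaw] about the fixed x, y, z axes, in that order (R = Rz(yaw) Ry(pitch) Rx(roll)).
In Python, from station import arm, cams, job_done, finder gives the robot as it stands.
- The arm moves only by the tool play_rows, never from a script. Its argument "targets" is a list that holds one entry, the list of rows, each a list of 4 numbers: the shift along the tool's x, y, z in m, then the turn about the tool's z in degrees. A call has 1 to 5 rows; each row is the pose to reach, as a shift and turn from the pose commanded when the call began, along the tool's axes at that moment; what a row does not reach only later rows make up. A row lasts 1/8 s, in which the tool goes at most 62.5 mm and 10.7 degrees, less where a joint would pass 70% of its speed; a pose out of reach is approached as far as the arm can. A call with a gripper value outside its range is refused whole. "grip" is the closure in counts, from 0 (fully open) to 255 (shut), set as the call begins (left out, the last holds). The fingers move at their own pace and stop on an object; "newtons" is the grip in N (left out, the last holds). Time passes only in rows, so rows that repeat a pose let the fingers close. It gives the time, the measured TCP pose, the force and the opening at its end, in the units of the state.
- arm.get_state(): the state, without advancing time (a new reading comes with each control period).
- cams.grab_frame(name): name is "scene" or "side" or "wrist"; returns (picture, depth): 400x640x3 uint8, red, green, blue; 400x640 float32, m along the optical axis (not along the pixel's ray), 0 where there is no reading.
- cams.camera_params(name): a dict with "intrinsics" (3x3 intrinsics, pixels), "D" ([k1, k2, p1, p2, k3] as OpenCV has them; the pictures are not rectified), "position" and "attitude" of the camera in the world. Camera axes: x right, y down, z forward; pixel columns grow to the right and rows downward; lengths in m; the calibration is good to about 2 mm. A picture is of the moment at which its call begins: read the wrist's pose just before it. camera_params takes no time and is no camera call; for the wrist camera it gives the pose at the moment of the call.
- job_done(): hands the job in, once; it reports no verdict.
Trained networks look in the newest picture that a camera, given by its name, has taken for a name from the list of things; names that differ only in an ending like _2 or _b are one class to them, and where a whole thing is asked for, a point or a joint stands for the part that bears it (a point fixed in the world has none). Each returns a list of dicts, best first, with "score" (0 to 1); they miss things now and then, are a little off and sometimes report something else, mostly with a low value. They report only what shows in the picture. A call takes as long as a camera call.
- finder.find_in(camera, query): "xyz" ([x, y, z] in m, in world coordinates, good to about 4 mm: the middle of the surface that is visible of it).
- finder.masks_of(camera, query): "mask" (400x640 bool, what is visible of it).
The state is a dict: "t": time; "q": joint angles; "qd": joint speeds; "joint_efforts": joint torques, N m; "eef_pos": TCP position; "ee_rot": TCP orientation; "force": force on the tool from outside, world axes, zero at the start; "moment": the same for the moment, N m; "width": finger opening in m.
Only numpy, scipy, OpenCV 4.12 (cv2) and the standard library are available. Lean on these libraries where they do the work, as an engineer would, in place of code of your own. Each camera call takes 0.05 s, during which the arm holds its last target. There are 200 camera calls.

## Working session

There is one attempt and no reset: what is moved stays moved. The work goes in short steps, Python scripts to look and compute and a tool call to move; the robot and the scene stay as the last step left them, time stands still between calls to the robot, and variables do not carry over. Pictures are saved under pics/ and viewed, about 8 in all and at most 12, crops included, and the job is handed in when it is done.

Besides the shell and the picture viewer there is one more tool, called after "Emit:" by a JSON object that holds its "op" and its "data", one argument or row to a line. play_rows: Moves the arm, as the interface text tells. Its arguments: {"type":"object","properties":{"targets":{"type":"array","items":{"type":"array","items":{"type":"array","items":{"type":"number"}}}},"grip":{"type":"number"},"newtons":{"type":"number"}},"required":["targets"]}

```bash
mkdir -p pics; cat > h.py <<'E'
import numpy as np, cv2
from station import arm, cams, job_done, finder
from scipy.spatial.transform import Rotation as R
def cam(n):
    p=cams.camera_params(n); return p
def save(n,f):
    im,d=cams.grab_frame(n); cv2.imwrite('pics/'+f,im[:,:,::-1]); return im,d
E
python3 - <<'E'
from h import *
s=arm.get_state(); print(s, arm.tcp_to_tips)
ims=[]
for n in("scene","side"):
    im,d=save(n,n+'0.png'); p=cam(n); print(n,p)
    for q in("stay_knob","middle_hole","pin","flap"):
        for r in finder.find_in(n,q)[:3]: print(q,np.round(r["xyz"],4),round(r["score"],2))
E
```

```text
{'t': 0.0, 'q': array([-9.50886034e-01,  3.59360219e-01,  1.10866675e-02, -3.80098384e-04,
       -1.22410816e+00, -2.88132962e-01]), 'qd': array([ 8.72043811e-05,  3.72364829e-04,  4.78569824e-04,  1.81988344e-04,
        1.17493480e-03, -4.95268457e-04]), 'joint_efforts': array([-9.59420795e-04, -5.82715702e+01,  2.93039507e+01,  6.99655920e+00,
        6.93778595e-03, -1.15162370e-04]), 'eef_pos': array([ 0.21982477, -0.63799443,  0.40374641]), 'ee_rot': array([ 3.13997108e+00, -1.07963663e-04, -2.80994467e+00]), 'force': array([ 1.20666542, -0.31405783,  0.75187446]), 'moment': array([-0.00608237,  0.04697979,  0.03916669]), 'width': 0.08743752335529022} 0.1781
scene {'intrinsics': array([[388.45862401,   0.        , 320.04262148],
       [  0.        , 388.45862401, 203.72130138],
       [  0.        ,   0.        ,   1.        ]]), 'D': array([-0.05738853,  0.        ,  0.        ,  0.        ,  0.        ]), 'position': array([0.94729948, 0.00401423, 0.67114776]), 'attitude': array([-2.40119395,  0.00398509,  1.38609796])}
stay_knob [0.4969 0.0148 0.0458] 0.95
middle_hole [0.5019 0.0191 0.0497] 0.9
pin [0.4481 0.1979 0.1864] 0.84
flap [0.4542 0.1459 0.1192] 0.55
side {'intrinsics': array([[425.94410945,   0.        , 315.35021001],
       [  0.        , 425.94410945, 192.76147968],
       [  0.        ,   0.        ,   1.        ]]), 'D': array([-0.08829069,  0.        ,  0.        ,  0.        ,  0.        ]), 'position': array([ 0.32865395, -0.51048138,  0.54006714]), 'attitude': array([-2.05986594,  0.00625597, -0.29256642])}
stay_knob [0.5003 0.0111 0.0403] 0.58
middle_hole [0.4935 0.0067 0.0477] 0.98
pin [0.3913 0.1538 0.158 ] 0.84
flap [0.4288 0.1325 0.1182] 0.82
```

View pics/scene0.png

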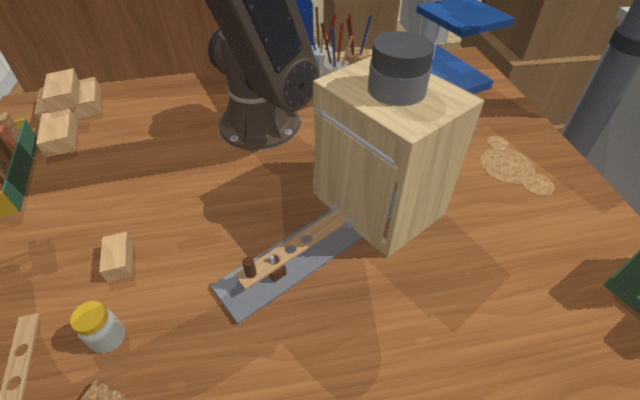

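View pics/side0.png

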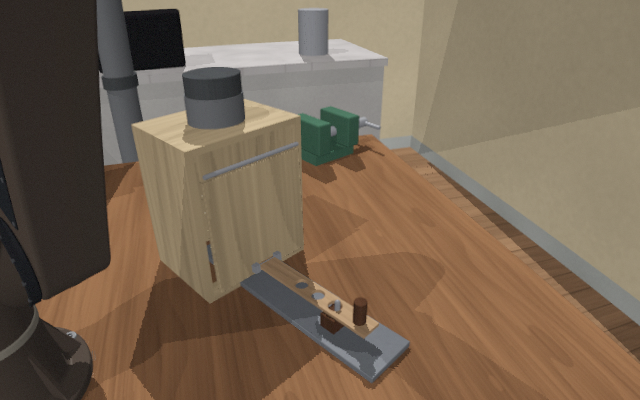

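```bash
python3 - <<'E'
import cv2,numpy as np
a=cv2.imread('pics/scene0.png')[195:325,205:365]; b=cv2.imread('pics/side0.png')[235:365,230:390]
f=lambda x:cv2.resize(x,None,fx=4.6,fy=4.6,interpolation=cv2.INTER_CUBIC)
a=f(a)[:,:]; b=f(b)
cv2.imwrite('pics/ca.png',a); cv2.imwrite('pics/cb.png',b); print(a.shape)
E
```

```text
(598, 736, 3)
```

View pics/ca.png

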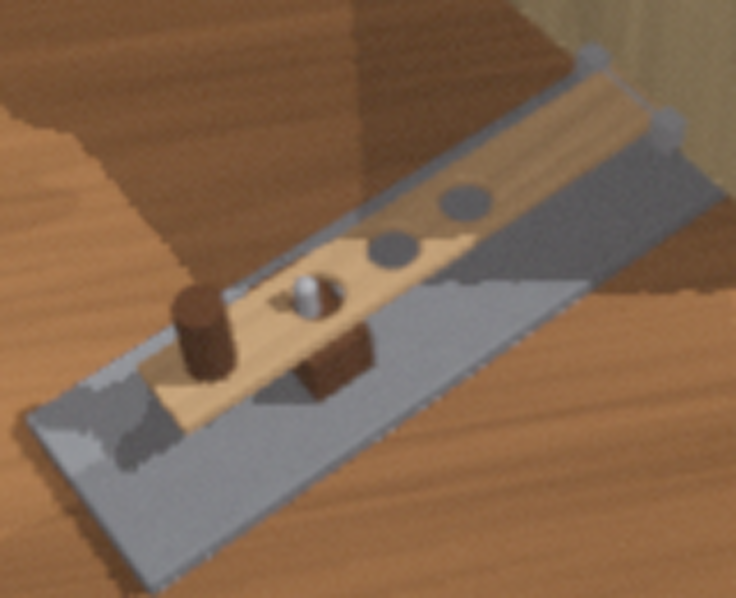

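View pics/cb.png

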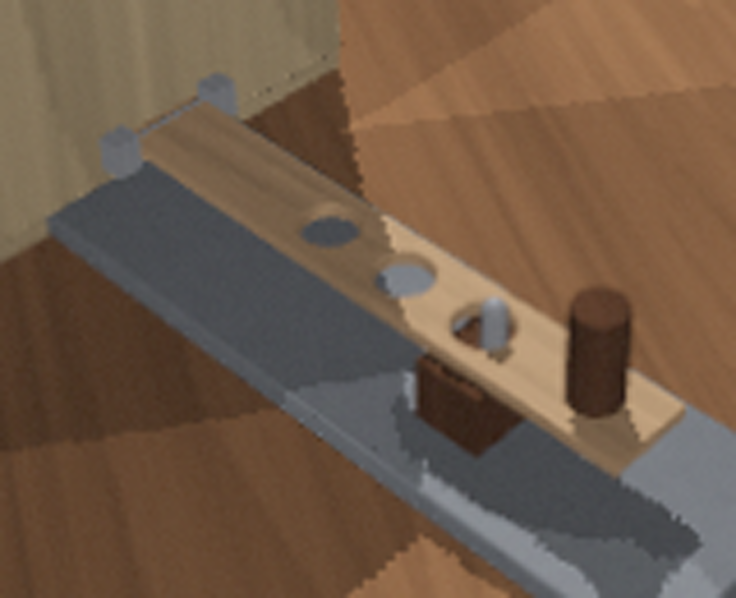

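Scene: knob top at ≈(249,261), pin tip ≈(271,256), middle hole ≈(291,249). Side: knob top ≈(361,301), pin tip ≈(337,301), middle hole ≈(318,296). The end hole is on the pin. Next I triangulate.

```bash
cat >> h.py <<'E'
def ray(n,uv):
    p=cam(n); x=cv2.undistortPoints(np.array([[uv]],float),p["intrinsics"],p["D"])[0,0]
    return np.array(p["position"]), R.from_euler('xyz',p["attitude"]).apply([x[0],x[1],1])
def tri(obs):
    A=np.zeros((3,3));b=np.zeros(3)
    for c,d in obs:
        d=d/np.linalg.norm(d);M=np.eye(3)-np.outer(d,d);A+=M;b+=M@c
    X=np.linalg.solve(A,b); return X,[np.linalg.norm(np.cross(X-c,d/np.linalg.norm(d)))*1e3 for c,d in obs]
E
python3 - <<'E'
from h import *
P={}
for k,a,b in [("knobtop",(202,303),(601,305)),("knobbot",(213,370),(596,402)),("pintip",(305,280),(494,302)),("mid",(394,249),(405,280)),("third",(466,203),(330,231))]:
    X,e=tri([ray("scene",(a[0]/4.6-.4+205,a[1]/4.6-.4+195)),ray("side",(b[0]/4.6-.4+230,b[1]/4.6-.4+235))])
    P[k]=X; print(k,X.round(4),np.round(e,1))
for v in(P["mid"]-P["knobbot"],P["third"]-P["knobbot"],P["pintip"]-P["knobtop"]):print(np.degrees(np.arctan2(v[1],v[0])),np.linalg.norm(v[:2]),v[2])
p=cam("wrist");s=arm.get_state()
Rt=R.from_euler('xyz',s["ee_rot"]);print("wrist cam in tool",Rt.inv().apply(p["position"]-s["eef_pos"]),(Rt.inv()*R.from_euler('xyz',p["attitude"])).as_euler('xyz'))
E
```

```text
knobtop [ 0.5349 -0.0531  0.0867] [0.9 0.9]
knobbot [ 0.536  -0.0542  0.0419] [0.3 0.3]
pintip [ 0.5118 -0.0128  0.0593] [0.8 0.8]
mid [0.4906 0.0262 0.0422] [0.8 0.8]
third [0.4713 0.0611 0.0421] [0.3 0.3]
119.46567823659747 0.09244272285583258 0.00029245985625693527
119.30802861811492 0.13223735273573264 0.0002227420424108506
119.86204821821819 0.04647622407746741 -0.02741003302819075
wrist cam in tool [ 0.08263979 -0.00036205  0.01998004] [-3.07808674e-01 -3.28464724e-04  1.57144499e+00]
```

Emit:
{"op": "play_rows", "data": {
  "targets": [
    [[-0.04,0.037,0,0],[-0.08,0.074,0,0],[-0.12,0.111,0,0],[-0.16,0.148,0,0],[-0.2,0.184,0,0]]
  ],
  "grip": 0
}}

```text
t: 1.12
eef_pos: [0.3495, -0.3975, 0.405]
ee_rot: [-3.141, 0.001, -2.81]
force: [0.8, 0.1, 0.3]
width: 0.0878
```

Emit:
{"op": "play_rows", "data": {
  "targets": [
    [[-0.04,0.037,0,0],[-0.08,0.074,0,0],[-0.12,0.111,0,0],[-0.16,0.148,0,0],[-0.2,0.184,0,0]]
  ]
}}

```text
t: 1.75
eef_pos: [0.4787, -0.1582, 0.4051]
ee_rot: [-3.141, 0.001, -2.809]
force: [0.8, -0.9, -0.3]
width: 0.088
```

Emit:
{"op": "play_rows", "data": {
  "targets": [
    [[-0.022,0.02,0,10.6],[-0.044,0.041,0,21.2],[-0.066,0.061,0,31.8],[-0.0886,0.082,0,42.4],[-0.0886,0.082,0,53]]
  ]
}}

```text
t: 2.38
eef_pos: [0.5361, -0.0519, 0.4046]
ee_rot: [3.141, 0.0, 2.544]
force: [-0.1, 0.1, -1.1]
width: 0.0875
```

Emit:
{"op": "play_rows", "data": {
  "targets": [
    [[0,0,0,10],[0,0,0,20],[0,0,0,26.6],[0,0,0,26.6]]
  ]
}}

```text
t: 2.88
eef_pos: [0.5352, -0.0536, 0.4048]
ee_rot: [3.141, 0.0, 2.085]
force: [0.1, 0.3, -0.2]
width: 0.0875
```

```bash
python3 - <<'E'
from h import *
s=arm.get_state(); print(s["t"],s["q"].round(3),s["eef_pos"],s["ee_rot"],s["force"])
im,d=save("wrist","w1.png"); np.save("w1d.npy",d)
for q in("stay_knob","middle_hole","pin"):
    for r in finder.find_in("wrist",q)[:3]: print(q,np.round(r["xyz"],4),round(r["score"],2))
p=cam("wrist");print(p)
for X in [(0.5355,-.0535,.088),(.5128,-.0135,.061),(.4906,.0262,.046)]:
    c=R.from_euler('xyz',p["attitude"]).inv().apply(np.array(X)-p["position"]);print(cv2.projectPoints(c.reshape(1,3),np.zeros(3),np.zeros(3),p["intrinsics"],p["D"])[0].ravel())
E
```

```text
2.875 [ 0.265  0.133 -0.29  -0.    -1.147 -2.892] [ 0.5351839  -0.05355032  0.40477648] [3.14133931e+00 4.16644844e-05 2.08497589e+00] [ 0.11016222  0.31989963 -0.20566624]
stay_knob [0.4903 0.0233 0.0449] 0.72
stay_knob [0.4985 0.0233 0.0145] 0.6
middle_hole [0.4892 0.0259 0.0442] 0.95
pin [0.5007 0.0178 0.0128] 0.56
{'intrinsics': array([[298.82644081,   0.        , 319.07525631],
       [  0.        , 298.82644081, 197.75637061],
       [  0.        ,   0.        ,   1.        ]]), 'D': array([-0.05389751,  0.        ,  0.        ,  0.        ,  0.        ]), 'position': array([0.49457093, 0.01792678, 0.384721  ]), 'attitude': array([2.83317233e+00, 3.33169131e-04, 5.14544322e-01])}
[319.63503947 186.4589311 ]
[319.55151171 138.34536941]
[319.75040474  94.26172726]
```

View pics/w1.png

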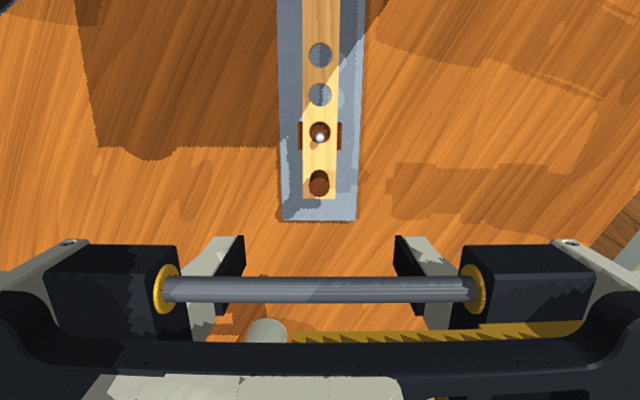

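Wrist view: the stay runs straight up the image at column ≈320. Knob top is at (319,185), pin tip at (320,138) and middle hole at (320,94). All three match the predictions to 1–2 px, so I descend.

Emit:
{"op": "play_rows", "data": {
  "targets": [
    [[0,0,0.05,0],[0,0,0.1,0],[0,0,0.145,0],[0,0,0.171,0],[0,0,0.171,0]]
  ]
}}

```text
t: 3.7
eef_pos: [0.5345, -0.0537, 0.2319]
ee_rot: [-3.137, -0.001, 2.085]
force: [0.3, 0.1, 0.9]
width: 0.0875
```

Emit:
{"op": "play_rows", "data": {
  "targets": [
    [[0,0,0,0],[0,0,0,0],[0,0,0,0],[0,0,0,0],[0,0,0,0]]
  ],
  "grip": 255,
  "newtons": 15
}}

```text
t: 4.32
eef_pos: [0.5352, -0.0536, 0.2339]
ee_rot: [3.141, 0.0, 2.084]
force: [-0.0, -0.1, -0.9]
width: 0.0433
```

Emit:
{"op": "play_rows", "data": {
  "targets": [
    [[0,0,0,0],[0,0,0,0],[0,0,0,0]]
  ]
}}

```text
t: 4.7
eef_pos: [0.5352, -0.0536, 0.2336]
ee_rot: [-3.141, -0.0, 2.084]
force: [-0.2, 0.0, -0.2]
width: 0.0216
```

Emit:
{"op": "play_rows", "data": {
  "targets": [
    [[0,0,-0.009,0],[0,0,-0.018,0],[0.001,0,-0.027,0],[0.002,0,-0.037,0],[0.003,0,-0.047,0]]
  ]
}}

```text
t: 5.32
eef_pos: [0.5336, -0.0509, 0.2815]
ee_rot: [3.142, -0.0, 2.084]
force: [-0.8, 0.2, -2.1]
width: 0.0222
```

```bash
python3 - <<'E'
from h import *
s=arm.get_state(); print(s["t"],s["eef_pos"],s["force"],s["width"])
a,_=save("scene","s2.png"); b,_=save("side","d2.png")
f=lambda x:cv2.resize(x,None,fx=3,fy=3,interpolation=cv2.INTER_CUBIC)[:,:,::-1]
cv2.imwrite("pics/c2.png",np.hstack([f(a[180:310,225:355]),f(b[235:365,240:370])]))
E
```

```text
5.325 [ 0.53361521 -0.05087268  0.28145607] [-0.76511131  0.17994362 -2.08580601] 0.0221610957792134
```

View pics/c2.png

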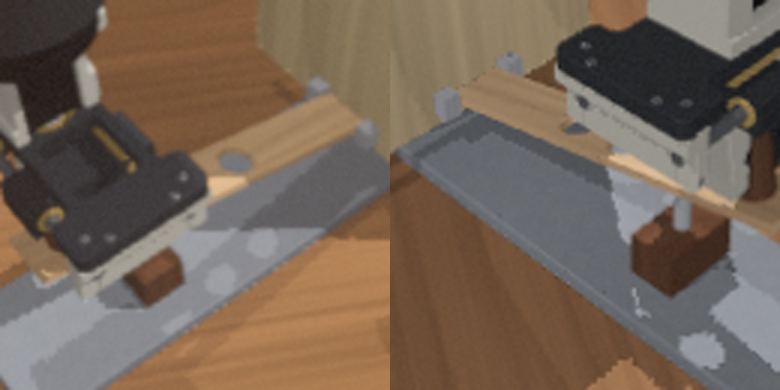

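The side view shows the pin standing free under the lifted stay. Now I pull away from the hood.

Emit:
{"op": "play_rows", "data": {
  "targets": [
    [[-0.008,0,-0.003,0],[-0.017,0,-0.003,0],[-0.026,0,-0.003,0],[-0.035,0,-0.003,0],[-0.042,0,-0.003,0]]
  ]
}}

```text
t: 6.05
eef_pos: [0.5545, -0.0883, 0.2834]
ee_rot: [-3.141, -0.0, 2.084]
force: [-2.3, -0.8, 0.5]
width: 0.0214
```

Emit:
{"op": "play_rows", "data": {
  "targets": [
    [[0,0,0,0],[0,0,0,0]]
  ]
}}

```text
t: 6.3
eef_pos: [0.5541, -0.0876, 0.2835]
ee_rot: [-3.141, -0.0, 2.084]
force: [-2.5, -1.6, 0.2]
width: 0.0218
```

```bash
python3 - <<'E'
from h import *
s=arm.get_state(); print(s["t"],s["eef_pos"],s["force"],s["width"])
w,_=save("wrist","w3.png"); b,_=save("side","d3.png")
f=lambda x:cv2.resize(x,None,fx=3,fy=3,interpolation=cv2.INTER_CUBIC)[:,:,::-1]
cv2.imwrite("pics/c3.png",np.hstack([f(w[60:190,255:385]),f(b[235:365,255:385])]))
E
```

```text
6.3 [ 0.55409428 -0.08763176  0.28348311] [-2.47310768 -1.60489208  0.18370255] 0.021820259181690657
```

View pics/c3.png

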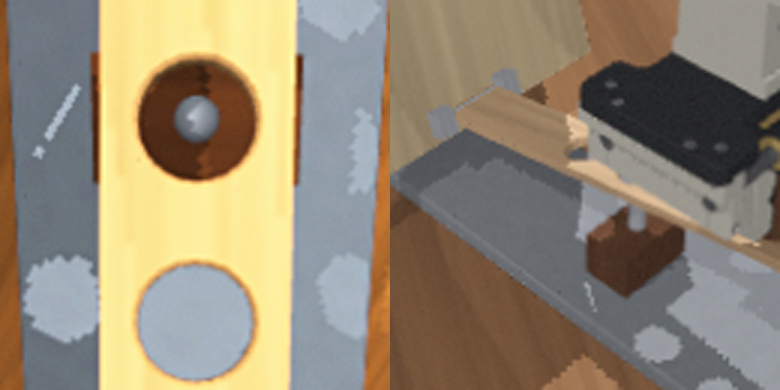

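Wrist crop: the pin tip sits centred in the middle hole, at full-image pixel ≈(320,100). The empty hole below it is the end hole. I lower along the arc.

Emit:
{"op": "play_rows", "data": {
  "targets": [
    [[-0.002,0,0.01,0],[-0.004,0,0.02,0],[-0.0055,0,0.03,0],[-0.007,0,0.04,0],[-0.008,0,0.048,0]]
  ]
}}

```text
t: 7.02
eef_pos: [0.5581, -0.0946, 0.2347]
ee_rot: [-3.141, -0.0, 2.084]
force: [-4.5, -2.6, 0.2]
width: 0.0218
```

Emit:
{"op": "play_rows", "data": {
  "targets": [
    [[0,0,0.001,0],[0,0,0.002,0]]
  ]
}}

```text
t: 7.28
eef_pos: [0.5581, -0.0946, 0.2335]
ee_rot: [-3.141, -0.0, 2.084]
force: [-4.8, -1.8, -0.8]
width: 0.0216
```

```bash
python3 - <<'E'
from h import *
s=arm.get_state(); print(s["t"],s["eef_pos"],s["force"],s["width"])
w,_=save("wrist","w4.png"); b,_=save("side","d4.png")
f=lambda x:cv2.resize(x,None,fx=3,fy=3,interpolation=cv2.INTER_CUBIC)[:,:,::-1]
cv2.imwrite("pics/c4.png",np.hstack([f(w[40:170,255:385]),f(b[235:365,255:385])]))
E
```

```text
7.275 [ 0.55811399 -0.09458849  0.23353514] [-4.77029201 -1.77726349 -0.79250767] 0.021556276164332623
```

View pics/c4.png

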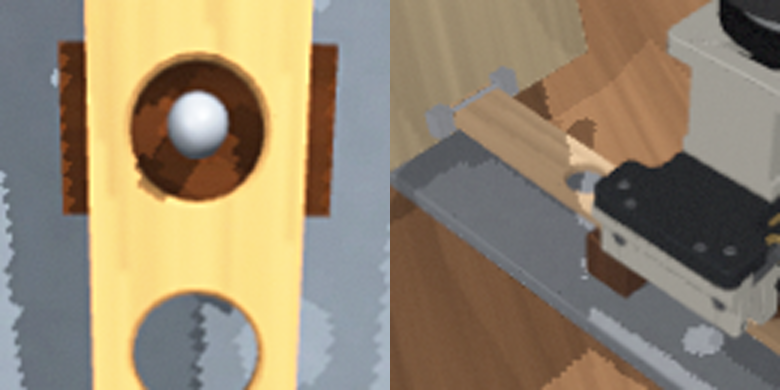

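Emit:
{"op": "play_rows", "data": {
  "targets": [
    [[0,0,0.001,0],[0,0,0.002,0],[0,0,0.003,0],[0,0,0.003,0]]
  ]
}}

```text
t: 7.88
eef_pos: [0.558, -0.0946, 0.2308]
ee_rot: [-3.141, -0.0, 2.084]
force: [-5.6, -1.9, -0.4]
width: 0.0218
```

Emit:
{"op": "play_rows", "data": {
  "targets": [
    [[0,0,0,0],[0,0,0,0],[0,0,0,0],[0,0,0,0],[0,0,0,0]]
  ],
  "grip": 0
}}

```text
t: 8.5
eef_pos: [0.5584, -0.0944, 0.2307]
ee_rot: [3.141, 0.0, 2.084]
force: [-0.6, 0.4, 0.0]
width: 0.066
```

Emit:
{"op": "play_rows", "data": {
  "targets": [
    [[0,0,0,0],[0,0,0,0],[0,0,-0.02,0],[0,0,-0.06,0],[0,0,-0.1,0]]
  ]
}}

```text
t: 9.12
eef_pos: [0.5582, -0.0945, 0.3316]
ee_rot: [-3.141, -0.0, 2.084]
force: [1.1, 0.2, 0.6]
width: 0.0874
```

Emit:
{"op": "play_rows", "data": {
  "targets": [
    [[-0.03,0,-0.05,0],[-0.06,0,-0.08,0],[-0.06,0,-0.08,0],[-0.06,0,-0.08,0]]
  ]
}}

```text
t: 9.62
eef_pos: [0.5873, -0.1467, 0.4098]
ee_rot: [-3.141, -0.001, 2.083]
force: [0.1, 0.3, -0.9]
width: 0.0878
```

```bash
python3 - <<'E'
from h import *
s=arm.get_state(); print(s["t"],s["eef_pos"],s["force"],s["width"])
w,_=save("scene","s5.png"); b,_=save("side","d5.png")
f=lambda x:cv2.resize(x,None,fx=4,fy=4,interpolation=cv2.INTER_CUBIC)[:,:,::-1]
cv2.imwrite("pics/c5.png",np.vstack([f(w[215:290,215:415]),f(b[265:340,235:435])]))
for c in("scene","side"):
  for q in("middle_hole",):
    for r in finder.find_in(c,q)[:2]: print(c,q,np.round(r["xyz"],4),round(r["score"],2))
E
```

```text
9.625 [ 0.5872633  -0.14670837  0.40976293] [ 0.08044981  0.3454265  -0.89438561] 0.08776567887576245
scene middle_hole [ 0.5201 -0.0208  0.0501] 0.96
side middle_hole [ 0.5196 -0.0345  0.048 ] 0.57
```

View pics/c5.png

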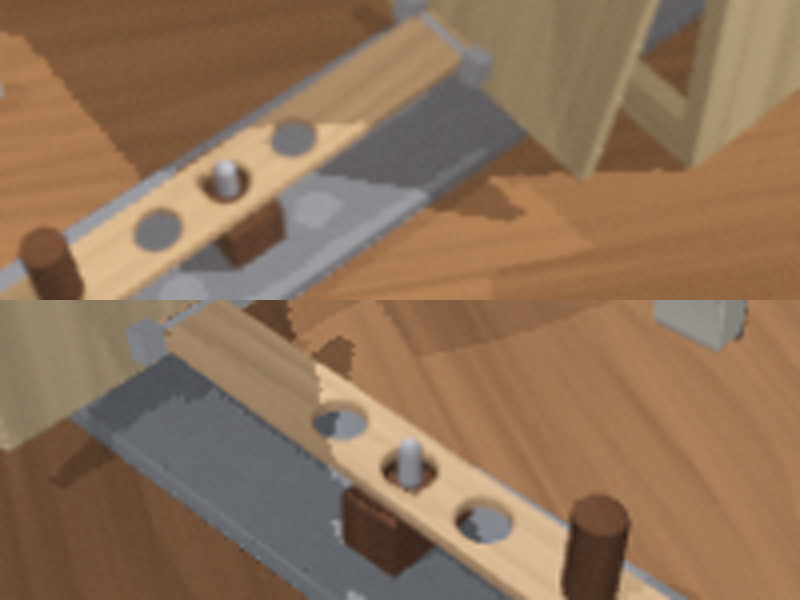

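The middle hole is on the pin: scene ≈(271,261), side ≈(337,306). The flap stands open and the gripper is clear. I check the heights, then hand in if they're good.

```bash
python3 - <<'E'
from h import *
for k,a,b in [("knobtop",(44,243),(601,513-300)),("mid",(224,184),(410,466-300)),("pintip",(226,165),(409,443-300)),("end",(158,230),(484,521-300)),("third",(294,139),(341,421-300))]:
    X,e=tri([ray("scene",(a[0]/4-.4+215,a[1]/4-.4+215)),ray("side",(b[0]/4-.4+235,b[1]/4-.4+265))]);print(k,X.round(4),np.round(e,1))
E
```

```text
knobtop [ 0.5572 -0.0953  0.084 ] [0.9 0.9]
mid [ 0.513  -0.014   0.0462] [0.6 0.6]
pintip [ 0.5119 -0.0123  0.0585] [0.5 0.5]
end [ 0.5317 -0.0482  0.0426] [0.3 0.3]
third [0.4936 0.022  0.046 ] [0.3 0.3]
```

```bash
python3 -c "
from station import job_done
print(job_done())"
```

```text
the job is handed in; nothing more can be done
None
```

I lifted the stay by its knob, pulled it about 47 mm away from the hood and set its middle hole down over the pin. Then I released it, backed the gripper well clear and handed the job in. The arm's clock stood at about 10 s.

**Position:** In my last check (two cameras), the middle hole was about 2 mm from the pin's axis, against the 12 mm limit.

**Height:** From its two neighbouring holes, the stay's top at the middle hole came out about 2 mm higher than before the move. My direct reading of that hole, less reliable because the pin fills it, gave about 4 mm. Both are under the 6 mm limit.

**Tilt:** The stay's tilt came out near 2.6°, close to the 3° mentioned in the task. Some tilt is expected, because opening the flap raises the stay's hinge.

**Flap and forces:** The flap stands visibly open. The measured forces I saw stayed below about 6 N.

**Disagreements:** The network's answers for the knob and pin were wrong, so I picked those points by eye in the pictures instead. Its middle-hole answers were fair at the start but 9–22 mm off in the final pictures. My own heights also read 2–4 mm lower than the task's figures.

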